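# Make up the sowing kit and the potting-on kit

## Robot

A 6-joint arm with a two-finger parallel gripper is mounted at the origin on the work surface. World frame = base frame: x ahead of the robot, y to its left, z up, the work surface at z = 0. Lengths are in m, angles in rad, forces in N, time in s.
With the tool pointing down it reaches from about 0.225 to 0.875 m from the base axis. Payload 3.4 kg.
Tool frame: the origin (TCP) lies between the finger pads; the fingertips stand 8 mm ahead of it and the grasp point (between the pads) lies 11 mm behind it; z points along the fingers, y is the line along which they close (so a half turn about z gives the same grasp; the last joint's range is limited). The gripper opens to 85 mm and grips with 20 to 120 N. Pads are 22 mm wide; open, the fingers measure 114 mm over their backs; the gripper's body (76 mm by 85 mm) begins 54 mm behind the grasp point. The pads swing forward as they close: fully open they stand 13 mm farther back than shut.
Start: joints at [-1.334, 0.276, 1.505, -0, 1.361, -0.121], TCP at [0.201, -0.539, 0.209] pointing down, gripper open.
Joint ranges: [-2.89, 2.89], [-0.75, 2.08], [0.22, 2.7], [-1.18, 4.32], [0.11, 2.71], [-2.7, 2.7]. Speed limits (rad/s): [2.57, 2.57, 3.14, 3.14, 3.14, 3.14].

## Interface

Orientations are given as a unit quaternion [w, x, y, z].
In Python, from rig import manip gives the robot as it stands.
- The arm moves only by the tool move_arm, never from a script. Its argument "deltas" is a list that holds one entry, the list of rows, each a list of 5 numbers: the shift along the tool's x, y, z normalised to -1 to 1, where 1 is 80 cm, then the turn about the tool's z normalised to -1 to 1, where 1 is 120 degrees, then the closure, from -1 (fully open) to 1 (shut). In form: [[[tx, ty, tz, twist, grip], ...]]. A call has 1 to 12 rows; each row is the pose to reach, as a shift and turn from the pose commanded when the call began, along the tool's axes at that moment; what a row does not reach only later rows make up. A row lasts 1/10 s, in which the tool goes at most 50 mm and 8.59 degrees, less where a joint would pass 70% of its speed; a pose out of reach is approached as far as the arm can. A call with a number of a shift or a turn outside -1 to 1 is refused whole. A call with a gripper value outside its range is refused whole. The fingers move at their own pace and stop on an object; "squeeze" is the grip in N (left out, the last holds). Time passes only in rows, so rows that repeat a pose let the fingers close. It gives the time, the measured TCP pose, the force, the opening and the grip force at its end, in the units of the state.
- manip.get_state(): the state, without advancing time (a new reading comes with each control period).
- manip.get_image(name): name is "scene" or "top" or "wrist"; returns the picture (384x512x3 uint8, red, green, blue); there is no depth.
- manip.camera_params(name): a dict with "fx", "fy", "cx", "cy" (pixels), "R" (3x3) and "t" (3): a world point X has camera coordinates R X + t; the wrist camera has in their place "tool_from_camera" (4x4, takes a point from camera to tool coordinates, whose origin is the TCP and whose axes are the flange's). Camera axes: x right, y down, z forward; pixel columns grow to the right and rows downward; lengths in m; the calibration is good to about 2 mm. A picture is of the moment at which its call begins: read the wrist's pose just before it. camera_params takes no time and is no camera call.
- manip.sign_off(): hands the job in; it is judged then, once.
The state is a dict: "clock": time; "qpos": joint angles; "qd": joint speeds; "effort": joint torques, N m; "position": TCP position; "ee_rot": TCP orientation; "contact_force": force on the tool from outside, world axes, zero at the start; "moment": the same for the moment, N m; "width": finger opening in m; "gripper_force": force on a finger pad.
Only numpy, scipy, OpenCV 4.12 (cv2) and the standard library are available. Lean on these libraries where they do the work, as an engineer would, in place of code of your own. Each camera call takes 0.05 s, during which the arm holds its last target. There are 200 camera calls.

## Task

Make up the two kits for this morning's work from the stock on the shelf. The sowing kit is the grey flip-top seed box, the wooden presser and the brass watering-can rose, in the green seed tray; the potting-on kit is the hand fork and the small clay pot, in the slatted wooden crate. Everything goes right way up and flat on the floor of its own container, nothing on top of anything else and the clay pot lowered in, not dropped; leave the large clay pot and the hand trowel where they are.

Things in the scene. Friction and masses are not known exactly. Their poses are not given: they have to be found in the camera images.
- tray: Green plastic seed tray, open-topped, thin smooth walls: 190 x 260 mm over the lip and 50 high, inside 172 (its x) x 242 (its y), walls 4 thick, floor 4 thick. Loose, 0.5 kg. Origin: centre of the underside; long axis is y, z up. It stands on one side in front of the robot, the crate on the other (either way round).
- crate: Shallow slatted crate of bare wood: 190 (x) x 280 (y) x 62 mm high, inside 174 (x) x 260 (y), walls 8 thick on the long sides and 10 at the ends, floor 10 thick. A post fills 10 x 10 mm of each inner corner. Loose, 0.9 kg. Origin: centre of the underside; long axis is y, z up.
- seedbox: Grey plastic flip-top seed box, kept shut: 50 (x) x 80 (y) x 42 mm high, 0.12 kg, with a small thumb tab at its -y end and the hinge at +y. Plain sides to grip across the 50 mm. Origin: centre of the underside, z up.
- presser: Wooden presser for firming seed compost, like a plasterer's float: board 105 (x) x 72 (y) x 18 mm thick with a round bar grip 26 mm thick and 96 long, along x above the middle of the board on two short posts; the bar's axis is 52 mm above the underside, its top 65. 0.18 kg. Origin: centre of the board's underside, z up.
- rose: Brass watering-can rose standing face down: face 58 mm across, narrowing in a cone to an upright neck 25 mm across that runs from 27 to 64 mm above the face; 0.10 kg. Origin: centre of the face on the underside, z up.
- fork: Steel hand fork with a wooden grip, lying flat: three flat tines 60 mm wide in all, 223 mm long in all. Origin: at the underside (level of the surface it lies on), below the axis of the wooden grip 16 mm behind the grip's front end, about 15 mm behind the centre of mass; x points to the tines, whose tips are 121 mm ahead; the grip's butt is 102 mm behind. The grip is 27 mm thick at the origin, axis 14.5 mm up; the tines lie on the surface, 5 mm thick. 0.21 kg. z up.
- pot_small: The smaller of two terracotta flower pots, upright and empty: 66 mm across the rim, 62 high, foot 46 across, upright rim band over the top 20 mm, wall 5. 0.16 kg. Origin: centre of the underside, z up.
- pot_large: The larger terracotta pot, to be left alone: 104 mm across the rim, 88 high, foot 72 across; stands in the row of stock. Origin: centre of the underside, z up. The bench's other goods, up to 150 mm tall, stand clear of the work, beyond 0.76 m ahead and more than 0.48 m to the sides; a watering can 260 mm tall stands at the right beside the robot's base.
- trowel: Steel hand trowel with a wooden grip, to be left alone: lies flat on the shelf to one side, the fork on the other side (either way round); one broad pointed blade about 68 mm wide, about 250 mm long in all. Origin as on the fork: below the wooden grip, x towards the blade's point, which is 150 mm ahead; butt 102 mm behind.
There are look-alikes about, which are no part of the job. What is shaped like the presser but blue or purple is not meant.

How it is judged:
At the end, for the whole second after the job is handed in: Seed box, presser and rose in the tray, fork and small pot in the crate: each upright within 7 degrees, underside within 8 mm of the container's floor, inside its walls, released and at rest; tray and crate flat on the shelf; large pot and trowel within 30 mm of where they began (x of seedbox in the frame of tray between -0.072 and 0.072 m and y of seedbox in the frame of tray between -0.108 and 0.108 m and z of seedbox in the frame of tray between -0.002 and 0.012 m and angle between each of seedbox, presser, rose, fork, pot_small's own z axis and vertical below 0.12 rad and linear speed of each of seedbox, presser, rose, fork, pot_small, tray, crate below 0.02 m/s and angular speed of each of seedbox, presser, rose, fork, pot_small below 0.3 rad/s and x of presser in the frame of tray between -0.072 and 0.072 m and y of presser in the frame of tray between -0.108 and 0.108 m and z of presser in the frame of tray between -0.002 and 0.012 m and x of rose in the frame of tray between -0.072 and 0.072 m and y of rose in the frame of tray between -0.108 and 0.108 m and z of rose in the frame of tray between -0.002 and 0.012 m and x of fork in the frame of crate between -0.078 and 0.078 m and y of fork in the frame of crate between -0.12 and 0.12 m and z of fork in the frame of crate between 0.004 and 0.018 m and x of pot_small in the frame of crate between -0.078 and 0.078 m and y of pot_small in the frame of crate between -0.12 and 0.12 m and z of pot_small in the frame of crate between 0.004 and 0.018 m and angle between each of tray, crate's own z axis and vertical below 0.06 rad and height (world z) of each of tray, crate below 0.008 m and distance of each of pot_large, trowel from where it was at the start of the episode below 0.03 m); the robot touches nothing.
It fails at once if the large clay pot is disturbed (moved more than 30 mm) (distance of pot_large from where it was at the start of the episode above 0.03 m).
It fails at once if the hand trowel is disturbed (moved more than 30 mm) (distance of trowel from where it was at the start of the episode above 0.03 m).
It fails at once if the small clay pot is dropped (falls free, out of the fingers, faster than 0.6 m/s, a fall of about 20 mm) (linear speed of pot_small above 0.6 m/s and contact force between pot_small and the fingers below 0.05 N).
It also fails if it takes over 144 s, if anything falls off the work surface, if the arm or the gripper's body presses on something with over 40 N, if the wrist force passes 120 N, or if a joint passes its speed limit or range.

## Working session

There is one attempt and no reset: what is moved stays moved. The work goes in short steps, Python scripts to look and compute and a tool call to move; the robot and the scene stay as the last step left them, time stands still between calls to the robot, and variables do not carry over. Pictures are saved under pics/ and viewed, at most 14 in all, crops included, and the job is handed in when it is done.

Besides the shell and the picture viewer there is one more tool, called after "Emit:" in YAML: its name, and indented under it one key for each argument. move_arm: Moves the arm, as the interface text tells. Scaled input: -1 to 1 covers 80 cm each way for a shift and 120 degrees each way for a turn. Its arguments: {"type":"object","properties":{"deltas":{"type":"array","items":{"type":"array","items":{"type":"array","items":{"type":"number","minimum":-1,"maximum":1}}}},"squeeze":{"type":"number"}},"required":["deltas"]}

```bash
mkdir -p pics; python3 - <<'E'
from rig import manip
import cv2
s=manip.get_state();print({k:s[k] for k in('clock','position','ee_rot','width')})
for n in('top','scene'):
    cv2.imwrite(f'pics/{n}0.png',cv2.cvtColor(manip.get_image(n),cv2.COLOR_RGB2BGR))
    print(n,manip.camera_params(n))
print(manip.camera_params('wrist'))
E
```

```text
{'clock': 0.0, 'position': array([ 0.20122416, -0.53801593,  0.20771614]), 'ee_rot': array([-9.32047679e-04,  9.84040009e-01,  1.77944899e-01, -6.86678186e-05]), 'width': 0.08540444414447841}
top {'fx': 425.92213930912527, 'fy': 425.92213930912527, 'cx': 248.24059986473284, 'cy': 182.8177680816066, 'R': array([[-1.24214167e-02, -9.99921425e-01, -1.68889017e-03],
       [-9.87765140e-01,  1.25329556e-02, -1.55444373e-01],
       [ 1.55453325e-01, -2.62612484e-04, -9.87843203e-01]]), 't': array([-0.00580244,  0.47115147,  1.4885218 ])}
scene {'fx': 394.88080752944967, 'fy': 394.88080752944967, 'cx': 261.92362687591907, 'cy': 193.40060604844774, 'R': array([[ 0.61008429,  0.79222539,  0.01326985],
       [ 0.44916795, -0.33200574, -0.82946992],
       [-0.65272146,  0.51200696, -0.55839374]]), 't': array([-0.28368741, -0.19103656,  1.48753459])}
{'fx': 282.4428706785903, 'fy': 282.4428706785903, 'cx': 258.1342835933247, 'cy': 193.42230394969454, 'tool_from_camera': array([[-3.95603385e-04, -9.55452034e-01, -2.95146157e-01,
         7.45002029e-02],
       [ 9.99999896e-01, -3.10514746e-04, -3.35160718e-04,
         8.43267632e-04],
       [ 2.28582756e-04, -2.95146259e-01,  9.55452057e-01,
        -1.64973961e-01],
       [ 0.00000000e+00,  0.00000000e+00,  0.00000000e+00,
         1.00000000e+00]])}
```

View pics/top0.png

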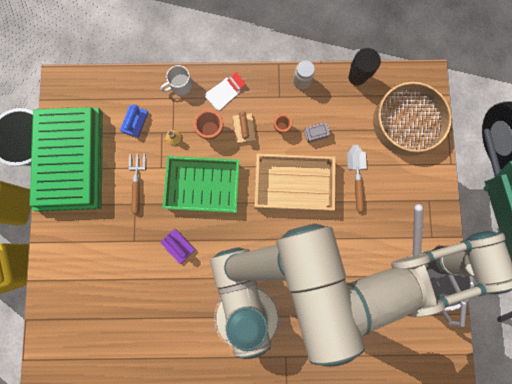

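View pics/scene0.png

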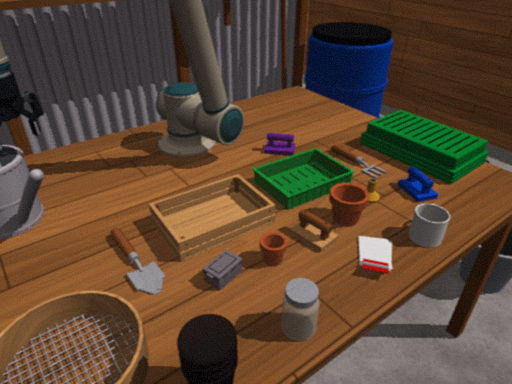

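Top view:
- **Wanted:** rose (173,138), presser (243,127), small pot (283,124), seed box (318,131), fork (137,183), tray (202,185), crate (296,182).
- **Leave or ignore:** large pot (208,124), trowel (359,178), blue presser (134,121), purple presser (179,247), stacked green trays (67,158).

One close crop next to check the choice, along with mask measurements.

```bash
cat > h.py <<'E'
import numpy as np,cv2
from rig import manip
def pose():
    s=manip.get_state();w,x,y,z=s['ee_rot']
    yaw=np.arctan2(2*(x*y+w*z),1-2*(y*y+z*z));return np.array(s['position']),yaw,s
def quatR(q):
    from scipy.spatial.transform import Rotation as Q
    return Q.from_quat([q[1],q[2],q[3],q[0]]).as_matrix()
def cam(n):
    c=manip.camera_params(n)
    if n=='wrist':
        s=manip.get_state();T=np.array(c['tool_from_camera']);R=quatR(s['ee_rot'])
        A=R@T[:3,:3];o=np.array(s['position'])+R@T[:3,3]
    else: A=np.array(c['R']).T;o=-A@np.array(c['t'])
    return c,A,o
def ray(C,uv,z):
    c,A,o=C;uv=np.atleast_2d(np.array(uv,float))
    d=np.c_[(uv[:,0]-c['cx'])/c['fx'],(uv[:,1]-c['cy'])/c['fy'],np.ones(len(uv))]@A.T
    return (o+d*((z-o[2])/d[:,2])[:,None])[:,:2]
def proj(C,X):
    c,A,o=C;p=(np.atleast_2d(X)-o)@A;return np.c_[p[:,0]/p[:,2]*c['fx']+c['cx'],p[:,1]/p[:,2]*c['fy']+c['cy']]
def go(x,y,z,yawdeg):
    """row values from current pose to target (TCP), tool down"""
    p,yaw,s=pose();d=np.array([x,y,z])-p;R=quatR(s['ee_rot'])
    t=(R.T@d)/.8;dy=(np.rad2deg(yaw)-yawdeg+180)%360-180
    print('row',np.round(t,4),round(dy/120,4),'rows>=',int(max(np.ceil(np.linalg.norm(d)/.05),np.ceil(abs(dy)/8.59))))
def st():
    p,yaw,s=pose();print(round(s['clock'],2),np.round(p,4),'yaw',round(np.rad2deg(yaw),1),'w',round(s['width'],4),'gf',np.round(s['gripper_force'],1),'F',np.round(s['contact_force'],1))
E
python3 - <<'E'
from h import *
im=cv2.imread('pics/top0.png')
cv2.imwrite('pics/top0z.png',cv2.resize(im[95:220,115:380],None,fx=3,fy=3,interpolation=cv2.INTER_CUBIC))
C=cam('top');hsv=cv2.cvtColor(im,cv2.COLOR_BGR2HSV)
P={'rose':(173,138,.03),'potL':(208,124,.088),'presser':(243,127,.052),'pot':(283,124,.062),'seed':(318,131,.042),'fork':(137,195,.015),'tray':(202,185,.05),'crate':(296,182,.062),'trowel':(359,190,.015)}
for k,(u,v,z) in P.items(): print(k,ray(C,(u,v),z).round(3)[0],hsv[v,u])
E
```

```text
rose [0.642 0.262] [ 18 139 114]
potL [0.675 0.128] [  8 147 149]
presser [0.673 0.005] [ 12 137 194]
pot [ 0.68  -0.139] [ 10 147 153]
seed [ 0.658 -0.268] [162  15 166]
fork [0.435 0.391] [ 13 133 128]
tray [0.463 0.152] [ 66 145 188]
crate [ 0.468 -0.18 ] [ 17 101 238]
trowel [ 0.443 -0.413] [ 12 142 191]
```

View pics/top0z.png

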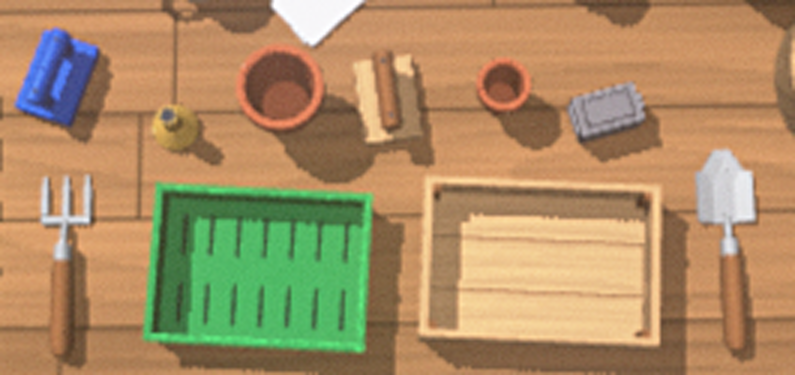

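The crop confirms the choices:
- natural-wood presser with its bar at crop (386,90)
- brass rose (176,125)
- small pot (504,85), with the large pot at (281,88)
- seed box (608,110)
- fork with three tines (62,260), with the trowel at (730,250)
- green tray (258,265) and crate (540,260)

Next I'll cast these to world positions.

```bash
python3 - <<'E'
from h import *
C=cam('top')
def r(pts,z): return ray(C,np.array(pts)/3+[114.67,94.67],z)   # crop->full, resize half-pixel
def quad(n,pts,z):
    q=r(pts,z);c=q.mean(0);e=(q[1]-q[0]+q[2]-q[3])/2;f=(q[3]-q[0]+q[2]-q[1])/2
    print(n,c.round(3),'edge1 len',np.linalg.norm(e).round(3),'dir',np.rad2deg(np.arctan2(e[1],e[0])).round(1),'edge2',np.linalg.norm(f).round(3))
quad('tray',[(158,185),(373,193),(363,351),(147,341)],.05)
quad('crate',[(425,178),(661,185),(659,345),(420,338)],.062)
quad('seed',[(568,108),(640,84),(648,110),(577,136)],.042)
b=r([(382,52),(390,128)],.06);print('bar',b.mean(0),np.linalg.norm(b[1]-b[0]),np.rad2deg(np.arctan2(*(b[0]-b[1])[::-1])))
print('rose neck',r([(173,113)],.064),'face',r([(177,133)],.005)); print('pot',r([(504,85)],.062),'potL',r([(281,88)],.088))
f=r([(68,180),(60,355),(65,245)],.012);print('fork',f,np.rad2deg(np.arctan2(*(f[0]-f[1])[::-1])),np.linalg.norm(f[0]-f[1]))
go(.40,.38,.30,0)
E
```

```text
tray [0.468 0.155] edge1 len 0.255 dir -93.1 edge2 0.188
crate [ 0.469 -0.177] edge1 len 0.279 dir -92.4 edge2 0.19
seed [ 0.657 -0.266] edge1 len 0.093 dir -71.1 edge2 0.035
bar [0.67995937 0.00334639] 0.09495942225504814 5.199418259929366
rose neck [[0.65339148 0.25808668]] face [[0.64447599 0.26347915]]
pot [[ 0.68350882 -0.13837389]] potL [[0.67535941 0.12681568]]
fork [[0.58498605 0.3950967 ]
 [0.37008772 0.39867232]
 [0.50408329 0.3964776 ]] -0.9532368718758253 0.2149280726986271
row [ 0.6346 -0.9881 -0.1134] 0.1708 rows>= 19
```

Emit:
move_arm:
  deltas:
    - [[0,0,-0.06,0,-1],[0,0,-0.11,0,-1],[0.614,-0.357,-0.113,0.171,-1],[0.614,-0.357,-0.113,0.171,-1],[0.614,-0.357,-0.113,0.171,-1],[0.614,-0.357,-0.113,0.171,-1],[0.614,-0.357,-0.113,0.171,-1],[0.614,-0.357,-0.113,0.171,-1],[0.614,-0.357,-0.113,0.171,-1],[0.614,-0.357,-0.113,0.171,-1],[0.614,-0.357,-0.113,0.171,-1],[0.614,-0.357,-0.113,0.171,-1]]
  squeeze: 40

```text
clock: 1.3
position: [0.5172, -0.1522, 0.2984]
ee_rot: [0.0, 1.0, -0.0, -0.0]
contact_force: [0.8, -1.4, 0.7]
width: 0.0856
gripper_force: 0.0
```

Emit:
move_arm:
  deltas:
    - [[0.06,-0.16,0,0,-1],[0.06,-0.16,0,0,-1],[0.06,-0.16,0,0,-1],[0.06,-0.16,0,0,-1],[0.06,-0.16,0,0,-1],[0.06,-0.16,0,0,-1]]

```text
clock: 1.9
position: [0.564, -0.027, 0.2984]
ee_rot: [0.0, 1.0, -0.001, -0.0]
contact_force: [-0.3, -0.2, -0.7]
width: 0.0852
gripper_force: 0.0
```

```bash
python3 - <<'E'
from h import *
st();C=cam('wrist');im=cv2.cvtColor(manip.get_image('wrist'),cv2.COLOR_RGB2BGR);cv2.imwrite('pics/w1.png',im)
import pickle;pickle.dump(C,open('w1.pkl','wb'))
E
```

```text
1.9 [ 0.564  -0.027   0.2984] yaw -0.1 w 0.0852 gf 0.0 F [-0.3 -0.2 -0.7]
```

View pics/w1.png

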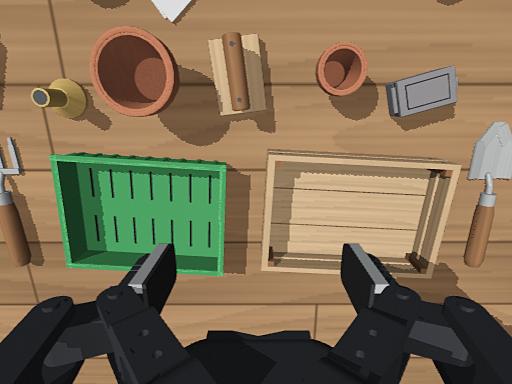

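The wrist view shows rose neck (40,97), presser bar (232,34)–(240,110), small pot rim (342,69) and seed box top (396,83)–(458,101). Tray rim corners are (52,156), (226,165), (223,275); crate rim corners (268,151), (460,165), (438,272).

```bash
python3 - <<'E'
from h import *
import pickle;C=pickle.load(open('w1.pkl','rb'))
def quad(n,pts,z):
    q=ray(C,pts,z);c=q.mean(0);e=(q[1]-q[0]+q[2]-q[3])/2;f=(q[3]-q[0]+q[2]-q[1])/2
    a=lambda v:(np.linalg.norm(v).round(3),np.rad2deg(np.arctan2(v[1],v[0])).round(1))
    print(n,c.round(4),a(e),a(f))
quad('tray',[(52,156),(226,165),(223,275),(68,270)],.05)
quad('crate',[(268,151),(460,165),(438,272),(262,270)],.062)
quad('seed',[(396,83),(456,67),(458,101),(397,116)],.042)
b=ray(C,[(232,34),(240,110)],.060);print('bar',b.mean(0),np.linalg.norm(b[1]-b[0]),np.rad2deg(np.arctan2(*(b[0]-b[1])[::-1])))
print('rose',ray(C,(40,97),.064),'pot',ray(C,(342,69),.062))
im=cv2.imread('pics/w1.png');hsv=cv2.cvtColor(im,cv2.COLOR_BGR2HSV)
m=((hsv[...,0]>120)|(hsv[...,1]<50)).astype('uint8')*255;m[:,:375]=0;m[130:]=0;m[:,470:]=0;m[:55]=0
m=cv2.morphologyEx(m,cv2.MORPH_OPEN,np.ones((3,3)));k=max(cv2.findContours(m,0,1)[0],key=cv2.contourArea)
print('seedmask',cv2.minAreaRect(k),cv2.approxPolyDP(k,3,True)[:,0].tolist())
E
```

```text
tray [0.4672 0.1539] (np.float64(0.257), np.float64(-92.7)) (np.float64(0.19), np.float64(176.0))
crate [ 0.4748 -0.1793] (np.float64(0.282), np.float64(-92.5)) (np.float64(0.185), np.float64(179.0))
seed [ 0.6571 -0.2652] (np.float64(0.084), np.float64(-76.0)) (np.float64(0.045), np.float64(-167.4))
bar [6.79963660e-01 6.51204389e-04] 0.09312212644629042 5.099527378330356
rose [[0.65071863 0.26344876]] pot [[ 0.68489352 -0.13818986]]
seedmask ((422.14874267578125, 91.85909271240234), (36.446964263916016, 75.13570404052734), 74.62374877929688) [[454, 66], [387, 83], [390, 115], [403, 116], [456, 101]]
```

Emit:
move_arm:
  deltas:
    - [[0.116,0.298,0.1,0.633,-1],[0.116,0.298,0.1,0.633,-1],[0.116,0.298,0.1,0.633,-1],[0.116,0.298,0.1,0.633,-1],[0.116,0.298,0.1,0.633,-1],[0.116,0.298,0.1,0.633,-1],[0.116,0.298,0.185,0.633,-1],[0.116,0.298,0.185,0.633,-1],[0.116,0.298,0.185,0.633,-1],[0.116,0.298,0.185,0.633,-1],[0.116,0.298,0.185,0.633,-1]]

```text
clock: 3.05
position: [0.6569, -0.266, 0.1513]
ee_rot: [0.0, 0.788, -0.615, 0.001]
contact_force: [-0.5, 0.2, -0.1]
width: 0.0853
gripper_force: 0.0
```

```bash
python3 - <<'E'
from h import *
st();C=cam('wrist');im=cv2.cvtColor(manip.get_image('wrist'),cv2.COLOR_RGB2BGR);cv2.imwrite('pics/w2.png',im)
import pickle;pickle.dump(C,open('w2.pkl','wb'))
go(.657,-.2655,.02,-76)
E
```

```text
3.05 [ 0.6569 -0.266   0.1513] yaw -75.9 w 0.0853 gf 0.0 F [-0.5  0.2 -0.1]
row [-0.0005  0.0003  0.1646] 0.0006 rows>= 3
```

View pics/w2.png

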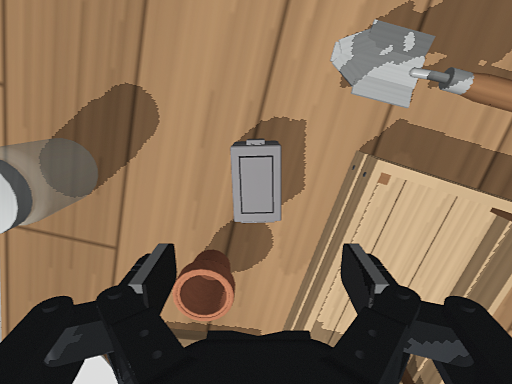

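The box at (257,182) is square to the tool and centred between the fingers. I'll descend, grip and lift.

Emit:
move_arm:
  deltas:
    - [[0,0,0.06,0,-1],[0,0,0.12,0,-1],[0,0,0.15,0,-1],[0,0,0.164,0,-1],[0,0,0.164,0,1],[0,0,0.164,0,1],[0,0,0.164,0,1],[0,0,0.164,0,1],[0,0,0.164,0,1],[0,0,0.164,0,1],[0,0,0.164,0,1],[0,0,0.164,0,1]]

```text
clock: 4.3
position: [0.6572, -0.2646, 0.0196]
ee_rot: [0.0, 0.788, -0.616, 0.0]
contact_force: [-0.8, 0.2, -0.5]
width: -0.0002
gripper_force: 0.0
```

```bash
python3 - <<'E'
from h import *
st();C=cam('wrist');im=cv2.cvtColor(manip.get_image('wrist'),cv2.COLOR_RGB2BGR);cv2.imwrite('pics/w3.png',im)
import pickle
W=pickle.load(open('w2.pkl','rb'));print(ray(W,[(234,147),(279,147),(281,222),(234,222)],.042))
print(W[2],proj(W,[.657,-.2655,.042]))
E
```

```text
4.3 [ 0.6572 -0.2646  0.0196] yaw -76.0 w -0.0002 gf 0.0 F [-0.8  0.2 -0.5]
[[ 0.68825883 -0.29791469]
 [ 0.64603157 -0.30848088]
 [ 0.623333   -0.23341658]
 [ 0.67115018 -0.22145467]]
[ 0.67471942 -0.3397416   0.31635478] [[257.25073697 185.88939555]]
```

View pics/w3.png

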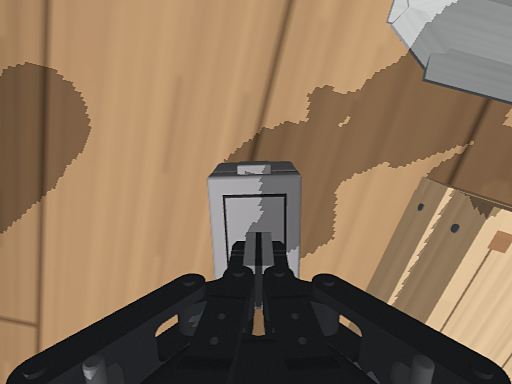

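```bash
python3 - <<'E'
from h import *
C=cam('wrist');p,_,_=pose()
print('tcp px',proj(C,p),'tip',proj(C,p-[0,0,.008]),'grasp',proj(C,p+[0,0,.011]))
print(ray(C,[(209,176),(300,176)],.042),ray(C,[(209,176),(300,176)],.03))
im=cv2.cvtColor(manip.get_image('scene'),cv2.COLOR_RGB2BGR);cv2.imwrite('pics/s3.png',cv2.resize(im[150:350,130:330],None,fx=3,fy=3))
E
```

```text
tcp px [[257.14272238 231.19125773]] tip [[257.17201049 226.10841253]] grasp [[257.09813798 238.92871758]]
[[ 0.69127203 -0.29891141]
 [ 0.64553557 -0.31030192]] [[ 0.69263922 -0.29558079]
 [ 0.64305039 -0.30793073]]
```

View pics/s3.png

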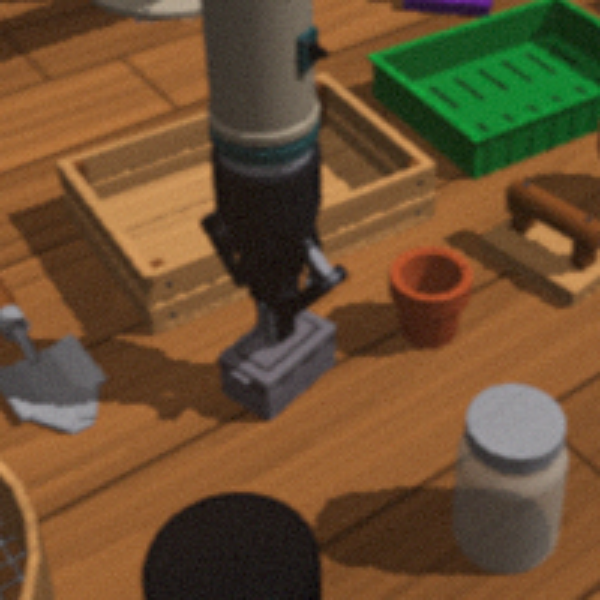

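```bash
python3 - <<'E'
from h import *
import pickle
W=pickle.load(open('w2.pkl','rb'));c=W[0];T=np.linalg.inv(np.array(c['tool_from_camera']))
for z in(-.045,-.03,-.015,-.005,.008):
  for x in(.011,-.011):
    p=T@np.array([x,.0427,z,1]);print(z,x,[round(float(p[0]/p[2]*c['fx']+c['cx'])),round(float(p[1]/p[2]*c['fy']+c['cy']))])
S=cam('scene');p,_,_=pose()
print([proj(S,p+[0,0,d]).round(1).tolist() for d in(-.008,.011,.024)])
E
```

```text
-0.045 0.011 [347, 250]
-0.045 -0.011 [343, 290]
-0.03 0.011 [338, 236]
-0.03 -0.011 [335, 273]
-0.015 0.011 [331, 225]
-0.015 -0.011 [328, 259]
-0.005 0.011 [327, 218]
-0.005 -0.011 [325, 250]
0.008 0.011 [323, 211]
0.008 -0.011 [320, 241]
[[[222.2, 272.0]], [[221.8, 266.1]], [[221.6, 261.9]]]
```

Emit:
move_arm:
  deltas:
    - [[0,0,-0.05,0,1],[0,0,-0.1,0,1],[0,0,-0.1,0,1],[0,0,-0.1,0,1]]

```text
clock: 4.8
position: [0.6579, -0.2649, 0.101]
ee_rot: [-0.0, 0.788, -0.616, 0.001]
contact_force: [0.0, -1.3, -0.2]
width: -0.0001
gripper_force: 0.0
```

```bash
python3 - <<'E'
from h import *
st();S=cam('scene');p,_,_=pose()
print([proj(S,p+[0,0,d]).round(1).tolist() for d in(-.008,.011,.024)])
a=cv2.cvtColor(manip.get_image('wrist'),cv2.COLOR_RGB2BGR)
im=cv2.cvtColor(manip.get_image('scene'),cv2.COLOR_RGB2BGR)
b=cv2.resize(im[200:300,180:280],(384,384),interpolation=cv2.INTER_CUBIC)
cv2.imwrite('pics/s4.png',np.hstack([a[:,60:460],b]))
E
```

```text
4.8 [ 0.6579 -0.2649  0.101 ] yaw -76.0 w -0.0001 gf 0.0 F [ 0.  -1.3 -0.2]
[[[220.7, 245.7]], [[220.3, 239.1]], [[220.0, 234.5]]]
```

View pics/s4.png

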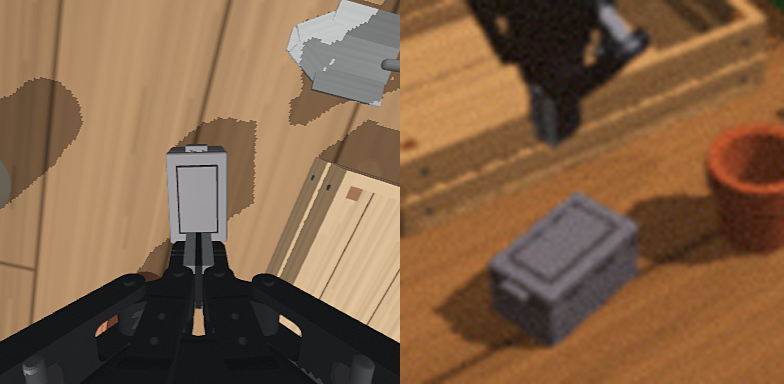

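The shut fingertips sit at about (553,142) in the scene crop. By projection that is about 25 mm above where the reported TCP puts them, so the fingers closed just over the lid. The real tips are about 24 mm behind the TCP, and I'll go lower by that amount, watching the force.

Emit:
move_arm:
  deltas:
    - [[0,0,0,0,-1],[0,0,0,0,-1],[0,0,0,0,-1],[0,0,0,0,-1],[0,0,0,0,-1],[0,0,0.06,0,-1],[0,0,0.1,0,-1],[0,0,0.13,0,-1],[0,0,0.141,0,-1],[0,0,0.141,0,-1]]

```text
clock: 5.9
position: [0.6564, -0.2642, -0.0146]
ee_rot: [0.0, 0.788, -0.616, -0.001]
contact_force: [-0.3, -0.1, 0.1]
width: 0.0853
gripper_force: 0.0
```

Emit:
move_arm:
  deltas:
    - [[0,0,0,0,1],[0,0,0,0,1],[0,0,0,0,1],[0,0,0,0,1],[0,0,0,0,1],[0,0,0,0,1]]

```text
clock: 6.5
position: [0.6586, -0.2653, -0.0111]
ee_rot: [-0.0, 0.788, -0.615, 0.002]
contact_force: [0.4, -0.7, 6.6]
width: 0.0494
gripper_force: 42.5
```

Emit:
move_arm:
  deltas:
    - [[0,0,-0.05,0,1],[0,0,-0.11,0,1],[0,0,-0.17,0,1],[-0.651,0.123,-0.19,-0.608,1],[-0.651,0.123,-0.19,-0.608,1],[-0.651,0.123,-0.19,-0.608,1],[-0.651,0.123,-0.19,-0.608,1],[-0.651,0.123,-0.19,-0.608,1],[-0.651,0.123,-0.19,-0.608,1],[-0.651,0.123,-0.19,-0.608,1],[-0.651,0.123,-0.19,-0.608,1],[-0.651,0.123,-0.19,-0.608,1]]

```text
clock: 7.7
position: [0.4676, 0.1455, 0.1365]
ee_rot: [-0.0, 1.0, -0.024, 0.0]
contact_force: [1.6, 0.4, -1.0]
width: 0.0495
gripper_force: 42.0
```

```bash
python3 - <<'E'
from h import *
st();go(.4356,.2162,.13,-3);go(.4356,.2162,-.006,-3)
E
```

```text
7.7 [0.4676 0.1455 0.1365] yaw -2.8 w 0.0495 gf 42.0 F [ 1.6  0.4 -1. ]
row [-0.0443 -0.0862  0.0081] 0.0016 rows>= 2
row [-0.0444 -0.0862  0.1781] 0.0016 rows>= 4
```

Emit:
move_arm:
  deltas:
    - [[-0.044,-0.086,0,0,1],[-0.044,-0.086,0,0,1],[-0.044,-0.086,0.06,0,1],[-0.044,-0.086,0.11,0,1],[-0.044,-0.086,0.15,0,1],[-0.044,-0.086,0.165,0,1],[-0.044,-0.086,0.175,0,1],[-0.044,-0.086,0.175,0,1]]

```text
clock: 8.5
position: [0.437, 0.2143, -0.0044]
ee_rot: [0.0, 1.0, -0.026, -0.001]
contact_force: [-1.2, -0.0, -1.8]
width: 0.0495
gripper_force: 42.1
```

Emit:
move_arm:
  deltas:
    - [[0,0,0.003,0,1],[0,0,0.003,0,1],[0,0,0.003,0,-0.42],[0,0,0.003,0,-0.42],[0,0,0.003,0,-0.42],[0,0,0.003,0,-0.42],[0,0,-0.04,0,-0.42],[0,0,-0.1,0,-0.42],[0,0,-0.16,0,-0.42],[0,0,-0.22,0,-0.42],[0,0,-0.28,0,-0.42],[0,0,-0.28,0,-0.42]]

```text
clock: 9.7
position: [0.4418, 0.216, 0.2274]
ee_rot: [-0.002, 1.0, -0.026, 0.007]
contact_force: [-0.3, 0.1, 0.5]
width: 0.0605
gripper_force: 0.0
```

```bash
python3 - <<'E'
from h import *
st();C=cam('wrist');im=cv2.cvtColor(manip.get_image('wrist'),cv2.COLOR_RGB2BGR);cv2.imwrite('pics/w5.png',im)
import pickle;pickle.dump(C,open('w5.pkl','wb'))
E
```

```text
9.7 [0.4418 0.216  0.2274] yaw -3.0 w 0.0605 gf 0.0 F [-0.3  0.1  0.5]
```

View pics/w5.png

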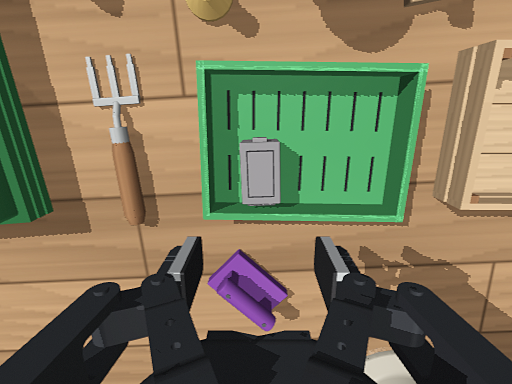

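The seed box stands flat in the tray at (260,172); the fork is at (118,130) with its butt at (137,222). I'll re-measure tray and fork from this view and work out the reach for the presser.

```bash
python3 - <<'E'
from h import *
import pickle;C=pickle.load(open('w5.pkl','rb'))
q=ray(C,[(198,62),(427,66),(404,221),(204,219)],.05);e=(q[1]-q[0]+q[2]-q[3])/2
print('tray',q.mean(0),np.linalg.norm(e),np.rad2deg(np.arctan2(e[1],e[0])))
s=ray(C,[(241,144),(278,143),(280,203),(241,204)],.046);print('seed',s.mean(0),s)
f=ray(C,[(110,57),(118,128),(135,218)],.014);print('fork',f)
for a,b in((0,2),(1,2)):v=f[a]-f[b];print(np.linalg.norm(v),np.rad2deg(np.arctan2(v[1],v[0])))
go(.680,.001,.15,5);go(.680,.001,.015,5)
E
```

```text
tray [0.46759108 0.15434686] 0.25792750597011443 -93.75970938861579
seed [0.43710841 0.21384654] [[0.47617313 0.23505112]
 [0.47501942 0.1899621 ]
 [0.39800893 0.18992508]
 [0.39923216 0.24044785]]
fork [[0.58686157 0.39075853]
 [0.50192999 0.39733867]
 [0.37526269 0.39722232]]
0.21169758366461527 -1.7496907882151371
0.12666735911611968 0.052628619219333615
row [0.3133 0.252  0.0942] -0.0668 rows>= 7
row [0.3119 0.2525 0.2629] -0.0668 rows>= 8
```

Emit:
move_arm:
  deltas:
    - [[0.313,0.252,0.06,-0.067,-0.42],[0.313,0.252,0.06,-0.067,-0.42],[0.313,0.252,0.06,-0.067,-0.42],[0.313,0.252,0.06,-0.067,-0.42],[0.313,0.252,0.06,-0.067,-0.42],[0.313,0.252,0.06,-0.067,-0.42],[0.313,0.252,0.094,-0.067,-0.42],[0.313,0.252,0.12,-0.067,-0.42],[0.313,0.252,0.12,-0.067,-0.42]]

```text
clock: 10.65
position: [0.6734, -0.0005, 0.1179]
ee_rot: [-0.001, 0.999, 0.043, -0.006]
contact_force: [0.2, -0.0, -0.4]
width: 0.0608
gripper_force: 0.0
```

```bash
python3 - <<'E'
from h import *
st();C=cam('wrist');im=cv2.cvtColor(manip.get_image('wrist'),cv2.COLOR_RGB2BGR);cv2.imwrite('pics/w6.png',im)
import pickle;pickle.dump(C,open('w6.pkl','wb'))
print('expected bar ends px',proj(C,[[.68+.048,.0052,.052],[.68-.048,-.0032,.052]]))
# bar mask: brown darker/more saturated than the board
h=cv2.cvtColor(im,cv2.COLOR_BGR2HSV);print(h[100:230:15,257].tolist())
go(.680,.001,.015,5)
E
```

```text
10.65 [ 6.734e-01 -5.000e-04  1.179e-01] yaw 4.9 w 0.0608 gf 0.0 F [ 0.2 -0.  -0.4]
expected bar ends px [[255.88756911 131.18242513]
 [256.31749575 239.95035186]]
[[15, 109, 177], [15, 106, 185], [13, 138, 109], [13, 125, 170], [14, 123, 168], [14, 125, 167], [14, 124, 168], [14, 122, 170], [14, 123, 172]]
row [ 0.0079 -0.0004  0.1319] -0.0001 rows>= 3
```

View pics/w6.png

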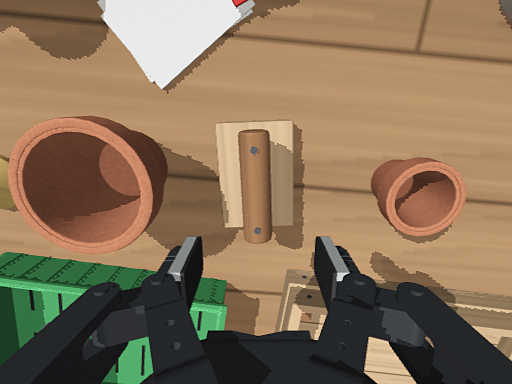

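Bar ends show at (253,130) and (258,243), as predicted. The fingers clear both pots; small pot rim at (427,196). Grip it.

Emit:
move_arm:
  deltas:
    - [[0.008,0,0.06,0,-0.42],[0.008,0,0.1,0,-0.42],[0.008,0,0.125,0,-0.42],[0.008,0,0.131,0,-0.42],[0.008,0,0.131,0,1],[0.008,0,0.131,0,1],[0.008,0,0.131,0,1],[0.008,0,0.131,0,1],[0.008,0,0.131,0,1],[0.008,0,0.131,0,1]]

```text
clock: 11.7
position: [0.685, 0.0008, 0.022]
ee_rot: [0.0, 0.999, 0.044, 0.002]
contact_force: [0.3, 0.9, 6.0]
width: 0.0244
gripper_force: 39.9
```

```bash
python3 - <<'E'
from h import *
import pickle;C=pickle.load(open('w6.pkl','rb'));print('pot',ray(C,(427,196),.062))
st();go(.4638,.0846,.17,-3);go(.4638,.0846,.021,-3)
E
```

```text
pot [[ 0.68906832 -0.13883122]]
11.7 [0.685  0.0008 0.022 ] yaw 5.0 w 0.0244 gf 39.9 F [0.3 0.9 6. ]
row [-0.2655 -0.1285 -0.1862] 0.0668 rows>= 6
row [-0.2663 -0.1286  0.    ] 0.0668 rows>= 5
```

Emit:
move_arm:
  deltas:
    - [[0,0,-0.03,0,1],[0,0,-0.08,0,1],[0,0,-0.14,0,1],[0,0,-0.19,0,1],[-0.27,-0.128,-0.19,0.067,1],[-0.27,-0.128,-0.19,0.067,1],[-0.27,-0.128,-0.19,0.067,1],[-0.27,-0.128,-0.19,0.067,1],[-0.27,-0.128,-0.19,0.067,1],[-0.27,-0.128,-0.19,0.067,1],[-0.27,-0.128,-0.19,0.067,1]]
  squeeze: 60

```text
clock: 12.8
position: [0.4589, 0.0839, 0.1722]
ee_rot: [0.0, 1.0, -0.026, 0.001]
contact_force: [0.3, 0.4, -1.0]
width: 0.0235
gripper_force: 59.0
```

```bash
python3 - <<'E'
from h import *
st();a=cv2.cvtColor(manip.get_image('wrist'),cv2.COLOR_RGB2BGR)
im=cv2.cvtColor(manip.get_image('scene'),cv2.COLOR_RGB2BGR)
b=cv2.resize(im[60:210,230:380],(384,384),interpolation=cv2.INTER_CUBIC)
cv2.imwrite('pics/s7.png',np.hstack([a[:,60:460],b]))
go(.4638,.0846,.021,-3)
E
```

```text
12.8 [0.4589 0.0839 0.1722] yaw -3.0 w 0.0235 gf 59.0 F [ 0.3  0.4 -1. ]
row [ 0.0035 -0.0017  0.1887] -0.0003 rows>= 4
```

View pics/s7.png

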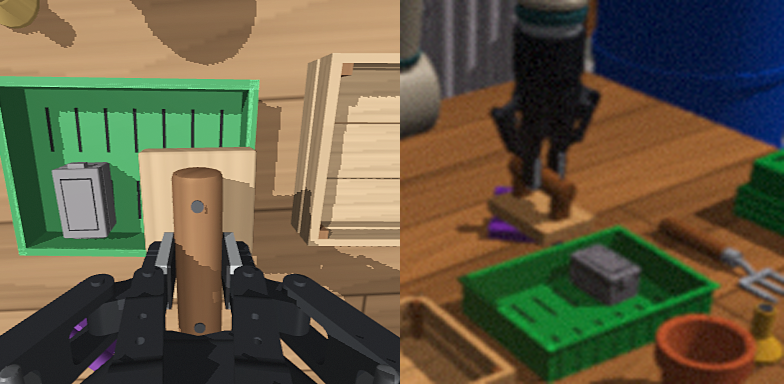

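Emit:
move_arm:
  deltas:
    - [[0.003,-0.002,0.06,0,1],[0.003,-0.002,0.12,0,1],[0.003,-0.002,0.155,0,1],[0.003,-0.002,0.172,0,1],[0.003,-0.002,0.172,0,1]]

```text
clock: 13.4
position: [0.4612, 0.0846, 0.0315]
ee_rot: [0.0, 1.0, -0.027, -0.002]
contact_force: [-0.9, -0.5, -0.7]
width: 0.0238
gripper_force: 59.0
```

Emit:
move_arm:
  deltas:
    - [[0,0,0.004,0,1],[0,0,0.008,0,1],[0,0,0.008,0,1]]

```text
clock: 13.7
position: [0.4625, 0.0851, 0.028]
ee_rot: [0.0, 1.0, -0.026, 0.001]
contact_force: [0.4, 0.2, -1.5]
width: 0.0237
gripper_force: 59.0
```

Emit:
move_arm:
  deltas:
    - [[0,0,0.004,0,1],[0,0,0.008,0,1],[0,0,0.008,0,1]]

```text
clock: 14.0
position: [0.4628, 0.0851, 0.0259]
ee_rot: [0.0, 1.0, -0.026, 0.002]
contact_force: [-9.3, -1.1, 36.2]
width: 0.0241
gripper_force: 63.1
```

Emit:
move_arm:
  deltas:
    - [[0,0,-0.008,0,1],[0,0,-0.008,0,-0.2],[0,0,-0.008,0,-0.2],[0,0,-0.008,0,-0.2],[0,0,-0.008,0,-0.2],[0,0,-0.05,0,-0.2],[0,0,-0.1,0,-0.2],[0,0,-0.15,0,-0.2],[0.11,-0.115,-0.19,0,-0.2],[0.223,-0.231,-0.19,0,-0.2],[0.223,-0.231,-0.19,0,-0.2],[0.223,-0.231,-0.19,0,-0.2]]
  squeeze: 40

```text
clock: 15.2
position: [0.6075, 0.2214, 0.1672]
ee_rot: [0.0, 1.0, -0.026, -0.0]
contact_force: [0.3, -0.5, 0.3]
width: 0.0512
gripper_force: 0.0
```

```bash
python3 - <<'E'
from h import *
st();go(.651,.2605,.12,-3)
E
```

```text
15.2 [0.6075 0.2214 0.1672] yaw -3.0 w 0.0512 gf 0.0 F [ 0.3 -0.5  0.3]
row [ 0.0517 -0.0516  0.059 ] -0.0002 rows>= 2
```

Emit:
move_arm:
  deltas:
    - [[0.052,-0.052,0.01,0,-0.2],[0.052,-0.052,0.04,0,-0.2],[0.052,-0.052,0.055,0,-0.2],[0.052,-0.052,0.055,0,-0.2]]

```text
clock: 15.6
position: [0.6473, 0.2585, 0.1197]
ee_rot: [0.001, 1.0, -0.026, -0.004]
contact_force: [0.2, -0.5, 0.4]
width: 0.0512
gripper_force: 0.0
```

```bash
python3 - <<'E'
from h import *
st();C=cam('wrist');a=cv2.cvtColor(manip.get_image('wrist'),cv2.COLOR_RGB2BGR)
h=cv2.cvtColor(a,cv2.COLOR_BGR2HSV)
cv2.imwrite('pics/w8.png',a)
import pickle;pickle.dump(C,open('w8.pkl','wb'))
print('expected neck top',proj(C,[[.651,.2605,.064],[.651,.2605,.0]]))
t=cv2.cvtColor(manip.get_image('top'),cv2.COLOR_RGB2BGR);cv2.imwrite('pics/t8.png',t)
E
```

```text
15.6 [0.6473 0.2585 0.1197] yaw -3.0 w 0.0512 gf 0.0 F [ 0.2 -0.5  0.4]
expected neck top [[253.95962382 196.6017751 ]
 [254.62640739 177.25819858]]
```

View pics/w8.png

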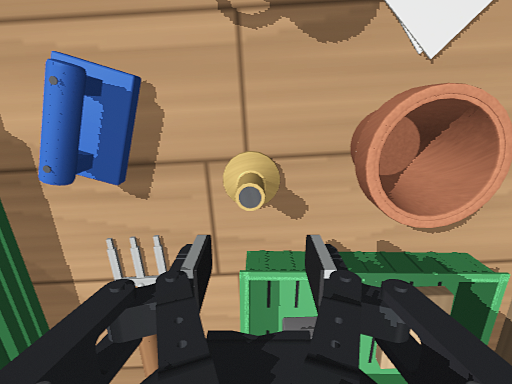

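Rose neck top is at (250,197) and the middle fork tine tip at (135,238). Both feed the next move.

```bash
python3 - <<'E'
from h import *
import pickle;C=pickle.load(open('w8.pkl','rb'))
n=ray(C,(250,197),.064)[0];print(n,ray(C,(252,178),.005),'tine',ray(C,(135,239),.004))
go(n[0],n[1],.005,-3)
E
```

```text
[0.65083169 0.26376425] [[0.65163915 0.26310106]] tine [[0.58951317 0.39511121]]
row [ 0.0021 -0.0068  0.1478] -0.0005 rows>= 3
```

Emit:
move_arm:
  deltas:
    - [[0.003,-0.006,0.05,0,-0.2],[0.003,-0.006,0.1,0,-0.2],[0.003,-0.006,0.135,0,-0.2],[0.003,-0.006,0.144,0,-0.2],[0.003,-0.006,0.144,0,1],[0.003,-0.006,0.144,0,1],[0.003,-0.006,0.144,0,1],[0.003,-0.006,0.144,0,1],[0.003,-0.006,0.144,0,1]]

```text
clock: 16.6
position: [0.6543, 0.2645, 0.0107]
ee_rot: [-0.0, 1.0, -0.026, 0.002]
contact_force: [0.7, -0.4, 7.4]
width: 0.0238
gripper_force: 40.4
```

```bash
python3 - <<'E'
from h import *
st()
# tray local (0.050,0.060), yaw -3
a=np.deg2rad(-3.3);R=np.array([[np.cos(a),-np.sin(a)],[np.sin(a),np.cos(a)]]);t=np.array([.4675,.1545])+R@[.048,.06];print(t)
go(*t,.14,-3)
E
```

```text
16.6 [0.6543 0.2645 0.0107] yaw -3.0 w 0.0238 gf 40.4 F [ 0.7 -0.4  7.4]
[0.51887425 0.21163744]
row [-0.1649  0.0747 -0.1624] -0.0001 rows>= 4
```

Emit:
move_arm:
  deltas:
    - [[0,0,-0.05,0,1],[0,0,-0.11,0,1],[0,0,-0.16,0,1],[-0.165,0.074,-0.16,0,1],[-0.165,0.074,-0.16,0,1],[-0.165,0.074,-0.16,0,1],[-0.165,0.074,-0.16,0,1],[-0.165,0.074,-0.1,0,1],[-0.165,0.074,-0.05,0,1],[-0.165,0.074,-0.018,0,1],[-0.165,0.074,-0.018,0,1]]

```text
clock: 17.7
position: [0.5148, 0.2112, 0.0193]
ee_rot: [0.001, 1.0, -0.026, -0.004]
contact_force: [0.0, 0.6, -1.4]
width: 0.0239
gripper_force: 39.7
```

Emit:
move_arm:
  deltas:
    - [[0,0,0.004,0,1],[0,0,0.006,0,1],[0,0,0.006,0,1]]

```text
clock: 18.0
position: [0.5191, 0.2123, 0.0192]
ee_rot: [-0.0, 1.0, -0.026, 0.001]
contact_force: [-0.4, 0.0, -1.0]
width: 0.0241
gripper_force: 39.7
```

Emit:
move_arm:
  deltas:
    - [[0,0,0.003,0,1],[0,0,0.005,0,1],[0,0,0.005,0,1]]

```text
clock: 18.3
position: [0.5183, 0.2122, 0.0147]
ee_rot: [-0.0, 1.0, -0.026, 0.001]
contact_force: [0.5, -0.0, 3.0]
width: 0.024
gripper_force: 40.1
```

Emit:
move_arm:
  deltas:
    - [[0,0,0,0,-0.1],[0,0,0,0,-0.1],[0,0,0,0,-0.1],[0,0,-0.05,0,-0.1],[0,0,-0.11,0,-0.2],[0,0,-0.16,0,-0.2],[-0.069,-0.227,-0.16,-0.017,-0.2],[-0.069,-0.227,-0.16,-0.017,-0.2],[-0.069,-0.227,-0.16,-0.017,-0.2],[-0.069,-0.227,-0.13,-0.017,-0.2],[-0.069,-0.227,-0.13,-0.017,-0.2]]

```text
clock: 19.4
position: [0.4689, 0.3999, 0.1149]
ee_rot: [0.0, 1.0, -0.006, -0.002]
contact_force: [-0.5, -1.0, -0.9]
width: 0.0518
gripper_force: 0.0
```

```bash
python3 - <<'E'
from h import *
st();C=cam('wrist');a=cv2.cvtColor(manip.get_image('wrist'),cv2.COLOR_RGB2BGR);cv2.imwrite('pics/w9.png',a)
h=cv2.cvtColor(a,cv2.COLOR_BGR2HSV)
print('exp grasp px',proj(C,[[.472,.3965,.028],[.487,.396,.02]]))
for v in(60,130,150,165,180,200): print(v,[tuple(int(c) for c in h[v,u]) for u in range(225,300,5)])
go(.472,.3965,-.018,-1)
E
```

```text
19.4 [0.4689 0.3999 0.1149] yaw -0.7 w 0.0518 gf 0.0 F [-0.5 -1.  -0.9]
exp grasp px [[260.63618133 186.74489143]
 [260.93279392 168.99658571]]
60 [(13, 29, 204), (95, 7, 207), (16, 101, 200), (15, 103, 194), (16, 104, 194), (16, 102, 192), (97, 10, 223), (16, 41, 161), (15, 103, 194), (15, 103, 193), (15, 104, 192), (16, 104, 191), (90, 4, 214), (14, 145, 116), (15, 104, 191)]
130 [(16, 100, 207), (16, 100, 207), (16, 100, 206), (16, 101, 206), (16, 101, 206), (16, 100, 207), (94, 9, 206), (80, 4, 199), (15, 116, 143), (14, 115, 129), (15, 100, 205), (15, 100, 205), (15, 100, 205), (16, 100, 205), (16, 100, 205)]
150 [(16, 100, 207), (16, 101, 207), (16, 101, 208), (16, 97, 212), (15, 99, 212), (14, 41, 160), (90, 5, 202), (75, 5, 207), (94, 16, 111), (17, 31, 133), (16, 98, 219), (16, 98, 211), (16, 100, 212), (16, 100, 210), (16, 98, 210)]
165 [(16, 103, 199), (15, 103, 198), (16, 104, 198), (16, 102, 198), (16, 103, 198), (98, 5, 193), (90, 2, 212), (90, 2, 205), (80, 4, 175), (15, 10, 107), (14, 113, 131), (14, 115, 131), (16, 103, 196), (15, 104, 194), (15, 104, 194)]
180 [(16, 102, 202), (16, 103, 203), (16, 102, 202), (16, 103, 203), (16, 103, 204), (14, 123, 164), (14, 117, 187), (14, 118, 181), (13, 122, 165), (13, 125, 116), (15, 111, 138), (15, 111, 138), (16, 103, 204), (16, 102, 202), (16, 102, 202)]
200 [(16, 100, 199), (16, 101, 199), (16, 101, 199), (15, 101, 200), (15, 100, 203), (14, 121, 169), (14, 119, 184), (14, 117, 181), (14, 120, 172), (13, 127, 135), (15, 111, 140), (14, 110, 134), (15, 109, 166), (16, 103, 198), (16, 102, 197)]
row [0.0029 0.0008 0.1673] 0.002 rows>= 3
```

View pics/w9.png

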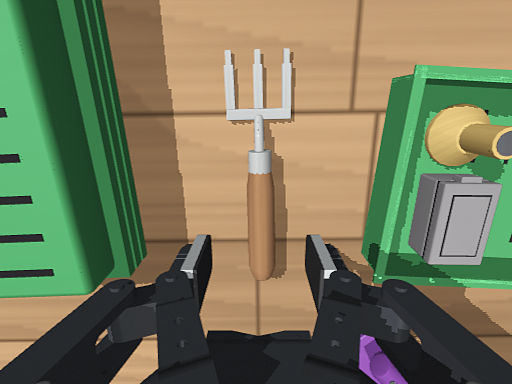

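The fork grip's front is at (260,173) and its butt at (262,279), lined up with the tool. Descend and grip.

Emit:
move_arm:
  deltas:
    - [[0.002,0.001,0.06,0.002,-0.2],[0.002,0.001,0.12,0.002,-0.2],[0.002,0.001,0.15,0.002,-0.2],[0.002,0.001,0.163,0.002,-0.2],[0.002,0.001,0.163,0.002,-0.2]]
  squeeze: 60

```text
clock: 19.95
position: [0.4738, 0.394, -0.0135]
ee_rot: [0.001, 1.0, -0.011, -0.001]
contact_force: [0.4, 0.9, 0.6]
width: 0.0512
gripper_force: 0.0
```

Emit:
move_arm:
  deltas:
    - [[0,0,0,0,1],[0,0,0,0,1],[0,0,0,0,1],[0,0,0,0,1],[0,0,0,0,1]]

```text
clock: 20.45
position: [0.4756, 0.3962, -0.0101]
ee_rot: [-0.001, 1.0, -0.01, 0.002]
contact_force: [-0.0, -0.7, 7.0]
width: 0.0233
gripper_force: 58.6
```

The reading of 23 mm says the pads sit above the grip's axis. I'll re-grip lower.

Emit:
move_arm:
  deltas:
    - [[0,0,0,0,-0.1],[0,0,0,0,-0.1],[0,0,0.006,0,-0.1],[0,0,0.011,0,-0.1],[0,0,0.011,0,1],[0,0,0.011,0,1],[0,0,0.011,0,1],[0,0,0.011,0,1],[0,0,0.011,0,1]]

```text
clock: 21.35
position: [0.4736, 0.3953, -0.0216]
ee_rot: [0.0, 1.0, -0.011, -0.0]
contact_force: [-0.6, 0.4, -1.6]
width: 0.0246
gripper_force: 58.7
```

Emit:
move_arm:
  deltas:
    - [[0,0,-0.05,0,1],[0,0,-0.11,0,1],[0,0,-0.17,0,1],[0,0,-0.2,0,1],[-0.042,0.721,-0.2,-0.739,1],[-0.042,0.721,-0.2,-0.739,1],[-0.042,0.721,-0.2,-0.739,1],[-0.042,0.721,-0.2,-0.739,1],[-0.042,0.721,-0.2,-0.739,1],[-0.042,0.721,-0.2,-0.739,1],[-0.042,0.721,-0.2,-0.739,1],[-0.042,0.721,-0.2,-0.739,1]]

```text
clock: 22.55
position: [0.4456, 0.0305, 0.1388]
ee_rot: [0.0, 0.859, 0.512, 0.0]
contact_force: [1.0, -0.5, -2.8]
width: 0.0248
gripper_force: 59.4
```

```bash
python3 - <<'E'
from h import *
st();go(.4293,-.181,.14,87.6)
E
```

```text
22.55 [0.4456 0.0305 0.1388] yaw 61.6 w 0.0248 gf 59.4 F [ 1.  -0.5 -2.8]
row [-0.2422  0.1079 -0.0014] -0.2167 rows>= 5
```

Emit:
move_arm:
  deltas:
    - [[-0.242,0.108,0,-0.217,1],[-0.242,0.108,0,-0.217,1],[-0.242,0.108,0,-0.217,1],[-0.242,0.108,0,-0.217,1],[-0.242,0.108,0,-0.217,1],[-0.242,0.108,0,-0.217,1]]

```text
clock: 23.15
position: [0.4291, -0.184, 0.1389]
ee_rot: [0.002, 0.725, 0.689, -0.001]
contact_force: [0.4, 1.0, -1.9]
width: 0.0243
gripper_force: 59.4
```

```bash
python3 - <<'E'
from h import *
st();go(.4293,-.181,-.004,87.6)
C=cam('wrist');a=cv2.cvtColor(manip.get_image('wrist'),cv2.COLOR_RGB2BGR);cv2.imwrite('pics/w10.png',a)
import pickle;pickle.dump(C,open('w10.pkl','wb'))
T=cam('top');t=cv2.cvtColor(manip.get_image('top'),cv2.COLOR_RGB2BGR);cv2.imwrite('pics/t10.png',t)
g=lambda P:proj(C,P).round(0).tolist()
# crate rim corner predictions
a=np.deg2rad(-2.4);R=np.array([[np.cos(a),-np.sin(a)],[np.sin(a),np.cos(a)]])
print(g([[*(np.array([.4715,-.178])+R@np.array(c)),.062] for c in((.095,.14),(-.095,.14),(.095,-.14),(-.095,-.14))]))
E
```

```text
23.15 [ 0.4291 -0.184   0.1389] yaw 87.0 w 0.0243 gf 59.4 F [ 0.4  1.  -1.9]
row [ 0.0044 -0.0002  0.1787] -0.0047 rows>= 3
[[442.0, -0.0], [185.0, 3.0], [392.0, 314.0], [209.0, 315.0]]
```

View pics/w10.png

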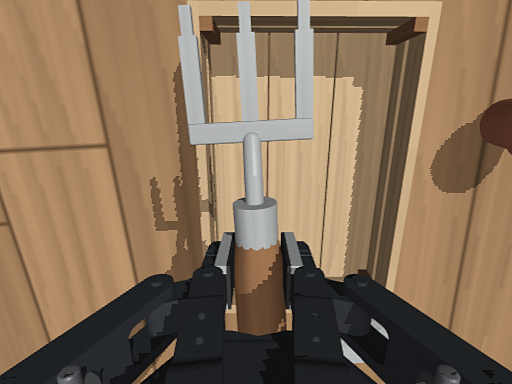

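This is my last view. The crate rim is where predicted, at (188,2) and (440,3). The tines lean about 3° to the left, centred at (247,70). I'll turn 3° back, shift 6 mm inward and lower.

Emit:
move_arm:
  deltas:
    - [[0.003,0.008,0,0.022,1],[0.003,0.008,0.05,0.022,1],[0.003,0.008,0.1,0.022,1],[0.003,0.008,0.15,0.022,1],[0.003,0.008,0.17,0.022,1],[0.003,0.008,0.178,0.022,1],[0.003,0.008,0.178,0.022,1]]

```text
clock: 23.95
position: [0.4353, -0.1758, -0.004]
ee_rot: [-0.001, 0.739, 0.674, -0.0]
contact_force: [0.5, -0.6, -1.5]
width: 0.0245
gripper_force: 59.5
```

Emit:
move_arm:
  deltas:
    - [[0,0,0.003,0,1],[0,0,0.006,0,1],[0,0,0.006,0,1]]

```text
clock: 24.25
position: [0.436, -0.1772, -0.0078]
ee_rot: [0.001, 0.739, 0.674, 0.0]
contact_force: [0.3, 0.4, -2.2]
width: 0.0243
gripper_force: 59.5
```

Emit:
move_arm:
  deltas:
    - [[0,0,0.003,0,1],[0,0,0.005,0,1],[0,0,0.005,0,1]]

```text
clock: 24.55
position: [0.4359, -0.1772, -0.0119]
ee_rot: [0.001, 0.739, 0.673, 0.0]
contact_force: [-0.7, -0.4, 2.6]
width: 0.0242
gripper_force: 60.0
```

Emit:
move_arm:
  deltas:
    - [[0,0,-0.001,0,-0.04],[0,0,-0.001,0,-0.04],[0,0,-0.001,0,-0.04],[0,0,-0.05,0,-0.04],[0,0,-0.11,0,-0.04],[0,0,-0.17,0,-0.04],[0,0,-0.23,0,-0.04],[0.077,0.305,-0.23,0.726,-1],[0.077,0.305,-0.23,0.726,-1],[0.077,0.305,-0.23,0.726,-1],[0.077,0.305,-0.23,0.726,-1],[0.077,0.305,-0.23,0.726,-1]]
  squeeze: 40

```text
clock: 25.75
position: [0.6834, -0.1378, 0.1709]
ee_rot: [-0.0, 0.936, 0.353, -0.001]
contact_force: [-0.2, -0.7, 0.0]
width: 0.0853
gripper_force: 0.0
```

```bash
python3 - <<'E'
from h import *
st();go(.685,-.1385,.13,-2.4)
E
```

```text
25.75 [ 0.6834 -0.1378  0.1709] yaw 41.4 w 0.0853 gf 0.0 F [-0.2 -0.7  0. ]
row [0.001  0.0021 0.0511] 0.3647 rows>= 6
```

Emit:
move_arm:
  deltas:
    - [[0.001,0.001,0.02,0.365,-1],[0.001,0.001,0.02,0.365,-1],[0.001,0.001,0.04,0.365,-1],[0.001,0.001,0.04,0.365,-1],[0.001,0.001,0.04,0.365,-1],[0.001,0.001,0.04,0.365,-1],[0.001,0.001,0.04,0.365,-1]]

```text
clock: 26.45
position: [0.6831, -0.1384, 0.1391]
ee_rot: [-0.0, 1.0, -0.017, -0.001]
contact_force: [-0.6, 0.8, 0.2]
width: 0.0855
gripper_force: 0.0
```

```bash
cat > pot.py <<'E'
from h import *
st();C=cam('wrist');a=cv2.cvtColor(manip.get_image('wrist'),cv2.COLOR_RGB2BGR);cv2.imwrite('pics/w11.png',a)
h=cv2.cvtColor(a,cv2.COLOR_BGR2HSV);print('exp',proj(C,[.685,-.1385,.062]))
m=cv2.inRange(h,(0,120,30),(11,255,255));m=cv2.morphologyEx(m,cv2.MORPH_CLOSE,np.ones((5,5)))
for k in cv2.findContours(m,0,1)[0]:
    if cv2.contourArea(k)>800:
        x,y,w,hh=cv2.boundingRect(k);print((x,y,w,hh),cv2.minEnclosingCircle(k))
        # rim: bottom of blob and full width belong to the rim (nearest the camera, highest)
        r=w/2;print('rim centre',ray(C,(x+r,y+hh-r),.062),'width mm',w/C[0]['fx']*(C[2][2]-.062)*1e3)
E
python3 pot.py
```

```text
26.45 [ 0.6831 -0.1384  0.1391] yaw -1.9 w 0.0855 gf 0.0 F [-0.6  0.8  0.2]
exp [[257.01524637 191.35211249]]
(0, 158, 53, 99) ((8.5, 207.0), 49.73188018798828)
rim centre [[0.65413869 0.07829992]] width mm 45.40345733600905
(221, 152, 74, 73) ((257.66632080078125, 188.1300048828125), 36.66667938232422)
rim centre [[ 0.68809083 -0.13948797]] width mm 63.39350646914471
```

Emit:
move_arm:
  deltas:
    - [[0.005,0,0.05,0,-1],[0.005,0,0.1,0,-1],[0.005,0,0.14,0,-1],[0.005,0,0.165,0,-1],[0.005,0,0.174,0,-1],[0.005,0,0.174,0,-1]]

```text
clock: 27.1
position: [0.687, -0.1385, -0.0006]
ee_rot: [-0.0, 1.0, -0.018, -0.001]
contact_force: [0.7, 0.2, -0.9]
width: 0.0853
gripper_force: 0.0
```

Emit:
move_arm:
  deltas:
    - [[0,0,0,0,1],[0,0,0,0,1],[0,0,0,0,1],[0,0,0,0,1],[0,0,0,0,1]]

```text
clock: 27.6
position: [0.6892, -0.1391, 0.0026]
ee_rot: [0.001, 1.0, -0.018, 0.002]
contact_force: [-0.4, -0.2, 7.5]
width: 0.0659
gripper_force: 45.4
```

Emit:
move_arm:
  deltas:
    - [[0,0,-0.02,0,1],[0,0,-0.06,0,1],[0,0,-0.1,0,1],[0,0,-0.13,0,1],[0,0,-0.145,0,1],[-0.04,0.018,-0.145,0,1],[-0.09,0.04,-0.145,0,1],[-0.14,0.062,-0.145,0,1],[-0.18,0.082,-0.145,0,1],[-0.205,0.093,-0.145,0,1],[-0.213,0.097,-0.145,0,1],[-0.213,0.097,-0.145,0,1]]
  squeeze: 50

```text
clock: 28.8
position: [0.5139, -0.2101, 0.1161]
ee_rot: [-0.0, 1.0, -0.019, -0.0]
contact_force: [0.5, -0.5, -2.5]
width: 0.0657
gripper_force: 56.1
```

```bash
python3 - <<'E'
from h import *
st();go(.516,-.21,.02,-2.4)
C=cam('wrist');a=cv2.cvtColor(manip.get_image('wrist'),cv2.COLOR_RGB2BGR)
h=cv2.cvtColor(a,cv2.COLOR_BGR2HSV);m=cv2.inRange(h,(0,120,30),(11,255,255))
k=[cv2.boundingRect(c) for c in cv2.findContours(m,0,1)[0] if cv2.contourArea(c)>800];print(k)
E
```

```text
28.8 [ 0.5139 -0.2101  0.1161] yaw -2.2 w 0.0657 gf 56.1 F [ 0.5 -0.5 -2.5]
row [ 0.0027 -0.0002  0.1201] 0.002 rows>= 2
[(184, 200, 149, 136)]
```

Emit:
move_arm:
  deltas:
    - [[0.003,0,0.02,0,1],[0.003,0,0.05,0,1],[0.003,0,0.08,0,1],[0.003,0,0.1,0,1],[0.003,0,0.112,0,1],[0.003,0,0.12,0,1],[0.003,0,0.12,0,1]]

```text
clock: 29.55
position: [0.5174, -0.2098, 0.0197]
ee_rot: [-0.0, 1.0, -0.018, -0.0]
contact_force: [-1.0, 0.4, -1.0]
width: 0.0654
gripper_force: 56.1
```

Emit:
move_arm:
  deltas:
    - [[0,0,0.003,0,1],[0,0,0.006,0,1],[0,0,0.006,0,1]]

```text
clock: 29.85
position: [0.5171, -0.2102, 0.0159]
ee_rot: [0.0, 1.0, -0.018, 0.0]
contact_force: [-0.2, -0.7, -1.3]
width: 0.0656
gripper_force: 56.1
```

Emit:
move_arm:
  deltas:
    - [[0,0,0.003,0,1],[0,0,0.005,0,1],[0,0,0.005,0,1]]

```text
clock: 30.15
position: [0.5171, -0.2103, 0.0127]
ee_rot: [0.0, 1.0, -0.018, 0.0]
contact_force: [-1.8, 0.5, 5.2]
width: 0.066
gripper_force: 56.7
```

Emit:
move_arm:
  deltas:
    - [[0,0,0,0,-1],[0,0,0,0,-1],[0,0,0,0,-1],[0,0,0,0,-1],[0,0,-0.02,0,-1],[0,0,-0.07,0,-1],[0,0,-0.13,0,-1],[0,0,-0.19,0,-1],[0,0,-0.25,0,-1],[0,0,-0.31,0,-1],[0,0,-0.36,0,-1],[0,0,-0.36,0,-1]]

```text
clock: 31.35
position: [0.5197, -0.2116, 0.3062]
ee_rot: [0.003, 1.0, -0.018, 0.006]
contact_force: [0.4, 0.2, -1.0]
width: 0.0855
gripper_force: 0.0
```

Emit:
move_arm:
  deltas:
    - [[-0.05,-0.24,0,0,-1],[-0.05,-0.24,0,0,-1],[-0.05,-0.24,0,0,-1],[-0.05,-0.24,0,0,-1],[-0.05,-0.24,0,0,-1],[-0.05,-0.24,0,0,-1]]

```text
clock: 31.95
position: [0.4835, -0.016, 0.2989]
ee_rot: [0.0, 1.0, -0.017, -0.0]
contact_force: [-0.4, -0.8, -0.2]
width: 0.0855
gripper_force: 0.0
```

```bash
python3 - <<'E'
from h import *
st();C=cam('wrist');a=cv2.cvtColor(manip.get_image('wrist'),cv2.COLOR_RGB2BGR);cv2.imwrite('pics/w12.png',a)
h=cv2.cvtColor(a,cv2.COLOR_BGR2HSV)
def blobs(n,lo,hi,z,A):
    m=cv2.morphologyEx(cv2.inRange(h,lo,hi),cv2.MORPH_OPEN,np.ones((3,3)))
    for c in cv2.findContours(m,0,1)[0]:
        if cv2.contourArea(c)>A:
            r=cv2.minAreaRect(c);p=ray(C,r[0],z)[0];print(n,'px',np.round(r[0]),'size',np.round(r[1]),'ang',round(r[2]),'xy',p.round(3))
blobs('green',(50,80,40),(80,255,255),.05,2000)
blobs('terracotta',(0,130,30),(11,255,255),.06,400)
blobs('grey',(0,0,60),(180,40,255),.03,250)
blobs('brown',(11,110,60),(14,160,210),.03,250)
blobs('brass',(18,110,60),(28,255,255),.03,200)
tr=np.array([.4675,.1545]);cr=np.array([.4715,-.178])
for n,c,y in(('seed',tr+[-.031,.06],.046),('presser',tr+[-.004,-.07],.069),('rose',tr+[.051,.057],.068),('fork',cr+[-.036,0],.03),('pot',[.517,-.21],.072)):
    print(n,proj(C,[*c,y]).round(0))
E
```

```text
31.95 [ 0.4835 -0.016   0.2989] yaw -1.9 w 0.0855 gf 0.0 F [-0.4 -0.8 -0.2]
green px [137. 168.] size [188. 124.] ang 2 xy [0.476 0.163]
terracotta px [398. 134.] size [37. 37.] ang 90 xy [ 0.513 -0.216]
terracotta px [160.  34.] size [30. 71.] ang 39 xy [0.651 0.102]
terracotta px [126.  22.] size [43. 76.] ang 90 xy [0.666 0.143]
grey px [442. 336.] size [62. 21.] ang 24 xy [ 0.128 -0.357]
grey px [370. 266.] size [57. 17.] ang 63 xy [ 0.285 -0.206]
grey px [146. 266.] size [17. 57.] ang 27 xy [0.299 0.184]
grey px [110. 191.] size [55. 35.] ang 85 xy [0.436 0.222]
grey px [319. 180.] size [35. 68.] ang 90 xy [ 0.442 -0.112]
grey px [499. 105.] size [88. 24.] ang 90 xy [ 0.548 -0.373]
brown px [390. 184.] size [17. 71.] ang 90 xy [ 0.433 -0.226]
brown px [499. 185.] size [22. 71.] ang 11 xy [ 0.426 -0.399]
brown px [190. 177.] size [65. 17.] ang 86 xy [0.455 0.092]
brass px [114. 140.] size [34. 37.] ang 90 xy [0.517 0.201]
seed [[110. 194.]]
presser [[188. 178.]]
rose [[ 93. 142.]]
fork [[360. 183.]]
pot [[399. 133.]]
```

```bash
python3 - <<'E'
from h import *
C=cam('wrist')
print('rose face/neck exp px',proj(C,[[.5187,.212,.005],[.5187,.212,.068]]).round(0).tolist(),'face seen at',ray(C,(114,140),.015))
print('fork tip/butt',ray(C,[(285,180),(425,186)],.015).round(3).tolist())
a=cv2.imread('pics/w12.png');h=cv2.cvtColor(a,cv2.COLOR_BGR2HSV)
# dark bore at top of an upright neck
print([[int(x) for x in h[142,u]] for u in range(80,112,4)])
m=cv2.morphologyEx(cv2.inRange(h,(14,60,150),(20,130,255)),cv2.MORPH_OPEN,np.ones((3,3)))
cr=[[.4715+.095*np.cos(.042)*i+.14*np.sin(.042)*j,-.178-.095*np.sin(.042)*i+.14*j,.062] for i in(1,-1) for j in(1,-1)]
print('crate corners exp',proj(C,cr).round(0).tolist())
t=cv2.cvtColor(manip.get_image('top'),cv2.COLOR_RGB2BGR);o=cv2.imread('pics/top0.png')
d=cv2.absdiff(t,o).max(2)
for n,(u,v,w) in{'potL':(208,124,16),'trowel':(359,178,12)}.items():print(n,'mean change',d[v-w:v+w,u-w:u+w].mean().round(1))
E
```

```text
rose face/neck exp px [[114.0, 138.0], [92.0, 142.0]] face seen at [[0.51578135 0.20708706]]
fork tip/butt [[0.441, -0.061], [0.423, -0.292]]
[[68, 144, 106], [43, 107, 124], [108, 35, 94], [114, 14, 91], [115, 16, 94], [21, 121, 228], [21, 133, 75], [19, 141, 76]]
crate corners exp [[273.0, 95.0], [481.0, 96.0], [271.0, 225.0], [452.0, 226.0]]
potL mean change 16.9
trowel mean change 4.0
```

```bash
python3 - <<'E'
from h import *
C=cam('wrist');T=cam('top')
t=cv2.cvtColor(manip.get_image('top'),cv2.COLOR_RGB2BGR)
for n,i in(('0',cv2.imread('pics/top0.png')),('now',t)):
    m=cv2.inRange(cv2.cvtColor(i,cv2.COLOR_BGR2HSV),(0,120,30),(11,255,255))[100:150,185:232]
    print(n,cv2.boundingRect(m),m.mean())
print(manip.sign_off())
E
```

```text
0 (8, 9, 30, 30) 66.40851063829787
now (8, 9, 27, 30) 48.61276595744681
the job is handed in; nothing more can be done
None
```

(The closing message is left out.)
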